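Clear the soldering slide and run the brick carriage home

ROBOT

A 6-joint arm with a two-finger parallel gripper is mounted at the origin on the work surface. World frame = base frame: x ahead of the robot, y to its left, z up, the work surface at z = 0. Lengths are in m, angles in rad, forces in N, time in s.
With the tool pointing down it reaches from about 0.275 to 0.975 m from the base axis. Payload 8.4 kg.
Tool frame: the origin (TCP) lies on the front face of the gripper's body, between the roots of the fingers; the fingertips stand 88 mm ahead of it and the grasp point (between the pads) lies 69 mm ahead of it (env.grip_depth is the distance from the TCP to the grasp point, in m); z points along the fingers, y is the line along which they close (so a half turn about z gives the same grasp; the last joint's range is limited). The gripper opens to 92 mm and grips with 3 to 60 N. Pads are 20 mm wide; open, the fingers measure 128 mm over their backs; the gripper's body (75 mm by 189 mm) begins 69 mm behind the grasp point.
Start: joints at [-1.305, 0.353, 1.633, -0, 1.155, -0.002], TCP at [0.165, -0.603, 0.303] pointing down, gripper open.
Joint ranges: [-2.63, 2.63], [-0.92, 2.1], [0.06, 2.66], [-1.3, 4.44], [0, 2.69], [-3.02, 3.02]. Speed limits (rad/s): [2.22, 2.22, 2.79, 3.14, 3.14, 3.14].

INTERFACE

Orientations are given as a 3x3 rotation matrix whose columns are the frame's x, y, z axes.
In Python, from bench import env gives the robot as it stands.
- The arm moves only by the tool apply_moves, never from a script. Its argument "motion" is a list that holds one entry, the list of rows, each a list of 7 numbers: the opening, from -1 (shut) to 1 (fully open), then the shift along the world's x, y, z normalised to -1 to 1, where 1 is 150 mm, then the turn, a rotation vector about the world's x, y, z normalised to -1 to 1, where 1 is 60 degrees. A call has 1 to 12 rows; each row is the pose to reach, as a shift and turn from the pose commanded when the call began; what a row does not reach only later rows make up. A row lasts 1/10 s, in which the tool goes at most 50 mm and 8.59 degrees, less where a joint would pass 70% of its speed; a pose out of reach is approached as far as the arm can. A call with a number of a shift or a turn outside -1 to 1 is refused whole. A call with a gripper value outside its range is refused whole. The fingers move at their own pace and stop on an object; "squeeze" is the grip in N (left out, the last holds). Time passes only in rows, so rows that repeat a pose let the fingers close. It gives the time, the measured TCP pose, the force, the opening and the grip force at its end, in the units of the state.
- env.observe(): the state, without advancing time (a new reading comes with each control period).
- env.get_image(name): name is "scene" or "side" or "wrist"; returns the picture (420x560x3 uint8, red, green, blue); there is no depth.
- env.camera_model(name): a dict with "K" (3x3 intrinsics, pixels), "rvec" (rotation vector, rad) and "tvec" (3), from world to camera coordinates, as OpenCV has them; the wrist camera has in their place "hand_eye" (4x4, takes a point from camera to tool coordinates, whose origin is the TCP and whose axes are the flange's). Camera axes: x right, y down, z forward; pixel columns grow to the right and rows downward; lengths in m; the calibration is good to about 2 mm. A picture is of the moment at which its call begins: read the wrist's pose just before it. camera_model takes no time and is no camera call.
- env.hand_in(): hands the job in; it is judged then, once.
The state is a dict: "time_s": time; "joints": joint angles; "dq": joint speeds; "joint_torque": joint torques, N m; "tool_pos": TCP position; "tcp_rot": TCP orientation; "ft_force": force on the tool from outside, world axes, zero at the start; "torque": the same for the moment, N m; "finger_gap": finger opening in m; "finger_force": force on a finger pad.
Only numpy, scipy, OpenCV 4.12 (cv2) and the standard library are available. Lean on these libraries where they do the work, as an engineer would, in place of code of your own. Each camera call takes 0.05 s, during which the arm holds its last target. There are 200 camera calls.

TASK

The flux jar has been left standing on the soldering slide, in the carriage's way. Stand it upright in the shallow wooden tray, without dropping it or tipping it over, and then slide the brick carriage under the hand guard until it is fully home against the end stop. Let go of everything and leave the other things on the bench as they are.

Things in the scene. Friction and masses are not known exactly. Their poses are not given: they have to be found in the camera images.
- slide: Soldering slide, fixed to the bench: dark steel base plate 400 x 170 mm, 10 mm thick, with two 12 mm steel rails along its x at y = +-55 mm (tops 22 mm above the bench). Origin: centre of its underside; x runs along the rails, from the handle's end towards the end stop, roughly away from the robot; z up.
- stop (a point): End stop of the slide: steel block 100 mm wide, top 50 mm above the bench. Point: top middle of its near face, at slide x = +165 mm, y = 0. Axes as the slide's.
- guard (a point): Hand guard bridging the slide: upright aluminium sheet 230 mm wide, 4 mm thick, 105 to 179 mm above the bench, open below, on 12 mm posts at slide y = +-109 mm. Point: middle of its near face's lower edge, slide x = +20 mm. With the carriage home the handle stands right under it: there the tool must be tilted, fingers pointing forward and down under the guard. Axes as the slide's.
- carriage (a joint): Travel of the brick carriage along slide x, m: 0 nearest the robot, 0.140 fully home at the stop. Takes about 3 N, stays where left. Aluminium plate 130 mm wide, top 30 mm above the bench, front edge 145 mm ahead of the handle's axis; on it a pale firebrick 96 x 100 mm, top at 68 mm, from 42 to 138 mm ahead of that axis. Under the handle only a tongue 44 mm wide.
- handle (a point): Grip point on the carriage's handle: a plain upright wooden post, 22 mm in diameter, from 30 to 88 mm above the bench; the point is on its axis, 62 mm above the bench. It lies at slide x = -120 mm + the joint value, y = 0. Axes as the slide's.
- jar: Closed white ceramic flux jar with a steel lid, upright, 50 mm in diameter and 85 mm high with the lid, about 0.2 kg, loose. Origin: centre of its underside; z up. It stands on the slide's base plate (10 mm above the bench) between the rails, beyond the guard, between the carriage and the end stop.
- tray: Shallow open wooden tray, square, 150 x 150 mm outside, 22 mm high, walls and floor 6 mm thick, fixed to the bench to the left or right of the slide. Origin: centre of its underside; sides along its x and y.
- punches: Dark wooden block 120 x 130 mm with upright steel punches, 90 mm high in all, on the other side of the slide from the tray; leave it. Origin: centre of the underside.
- flask: Glass bottle with a red cap, 64 mm in diameter, 160 mm high, loose, standing; leave it. Origin: centre of the underside.
- tin: Flat yellow tin, 100 x 70 x 22 mm, loose; leave it. Origin: centre of the underside.
- bench_block: Square steel block, 80 x 80 x 25 mm, loose; leave it. Origin: centre of the underside.
- pliers: Pliers lying flat, 140 mm long, 60 mm wide, 14 mm high, loose; leave them. Origin: under their middle; x along them.

How it is judged:
On the way, in this order (a step that is already met when the one before it is completed fails the run):
1. the jar stands in the tray, let go and at rest (x of jar in the frame of tray between -0.05 and 0.05 m and y of jar in the frame of tray between -0.05 and 0.05 m and height (world z) of jar below 0.015 m and angle between jar's own z axis and vertical below 0.15 rad and linear speed of jar below 0.03 m/s and contact force between the fingers and jar below 0.05 N), for 0.2 s.
2. the carriage is fully home against the end stop (value of joint carriage above 0.136 m), for 0.2 s.
At the end, for the whole second after the job is handed in: The carriage is within 4 mm of its end stop (joint above 0.136) and still; the jar stands upright (within 0.15 rad) on the tray's floor, its centre within 50 mm of the tray's centre along both of the tray's axes, at rest and released (all of step 1 and value of joint carriage above 0.136 m and velocity of joint carriage between -0.01 and 0.01 m/s); the robot touches nothing.
It fails at once if the jar is dropped: let go with its underside more than 50 mm above the bench (height (world z) of jar above 0.05 m and contact force between the fingers and jar below 0.01 N).
It fails at once if the jar is tipped over (leaning more than 0.7 rad) (angle between jar's own z axis and vertical above 0.7 rad).
It fails at once if the flask, tin, steel block or pliers is moved by more than 30 mm (distance of any of flask, tin, bench_block, pliers from where it was at the start of the episode above 0.03 m).
It also fails if it takes over 72 s, if anything falls off the work surface, if the arm or the gripper's body presses on something with over 40 N, if the wrist force passes 120 N, or if a joint passes its speed limit or range.

## Working session

There is one attempt and no reset: what is moved stays moved. The work goes in short steps, Python scripts to look and compute and a tool call to move; the robot and the scene stay as the last step left them, time stands still between calls to the robot, and variables do not carry over. Pictures are saved under pics/ and viewed, at most 10 in all, crops included, and the job is handed in when it is done.

Besides the shell and the picture viewer there is one more tool, called after "Request:" by a JSON object that holds its "fn" and its "kwargs". apply_moves: Moves the arm, as the interface text tells. Its arguments: {"type":"object","properties":{"motion":{"type":"array"},"squeeze":{"type":"number"}},"required":["motion"]}

```bash
mkdir -p pics; cat > h.py <<'E'
import numpy as np, cv2
from bench import env
def cam(name):
    m=env.camera_model(name)
    return np.array(m["K"]),np.array(m["rvec"],float),np.array(m["tvec"],float).ravel()
def ray(name,u,v,z):
    K,r,t=cam(name);R=cv2.Rodrigues(r)[0];c=-R.T@t
    d=R.T@np.linalg.inv(K)@np.array([u,v,1.]);return c+d*(z-c[2])/d[2]
def proj(name,P):
    K,r,t=cam(name);return cv2.projectPoints(np.array(P,float).reshape(-1,1,3),r,t,K,None)[0][:,0]
def save(name,f,crop=None,s=1):
    im=env.get_image(name)[:,:,::-1]
    if crop: a,b,c,d=crop; im=im[b:d,a:c]
    cv2.imwrite("pics/"+f,cv2.resize(im,None,fx=s,fy=s,interpolation=cv2.INTER_CUBIC))
E
python3 - <<'E'
from h import *
save("scene","s1.png",s=1.42);save("side","d1.png",s=1.42)
for n in("scene","side"):
    K,r,t=cam(n);R=cv2.Rodrigues(r)[0];print(n,-R.T@t,R[2],K[0,0])
o=env.observe();print(o["tool_pos"],o["tcp_rot"],o["finger_gap"],env.grip_depth)
print(env.camera_model("wrist"))
E
```

```text
scene [ 1.30385148 -0.36496587  0.88459542] [-0.61864894  0.33210017 -0.71202736] 466.32276968614855
side [0.48392067 0.7087294  0.67993357] [ 0.14231043 -0.74807716 -0.64817305] 414.36816009812645
[ 0.16530904 -0.6024062   0.30206545] [[ 9.64356558e-01  2.64605988e-01 -3.17991782e-04]
 [ 2.64606179e-01 -9.64355867e-01  1.15384635e-03]
 [-1.34258579e-06 -1.19686189e-03 -9.99999284e-01]] 0.09189618752809633 0.0694
{'K': array([[312.01238304,   0.        , 283.7198014 ],
       [  0.        , 312.01238304, 207.51182151],
       [  0.        ,   0.        ,   1.        ]]), 'hand_eye': array([[ 1.07174879e-04, -9.65709222e-01, -2.59626053e-01,
         7.29381757e-02],
       [ 9.99999554e-01, -1.40031858e-04,  9.33669346e-04,
        -2.73544322e-05],
       [-9.38009016e-04, -2.59626037e-01,  9.65708776e-01,
        -8.10864838e-02],
       [ 0.00000000e+00,  0.00000000e+00,  0.00000000e+00,
         1.00000000e+00]])}
```

View pics/s1.png

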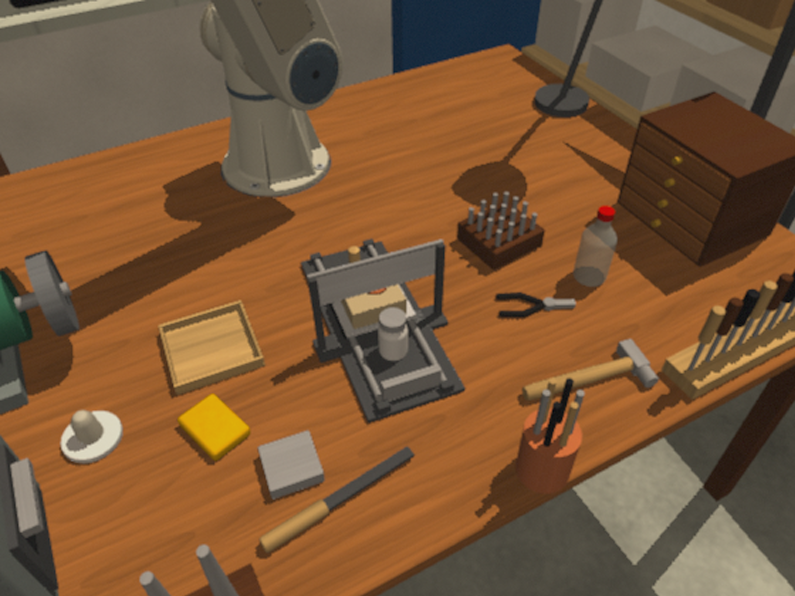

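View pics/d1.png

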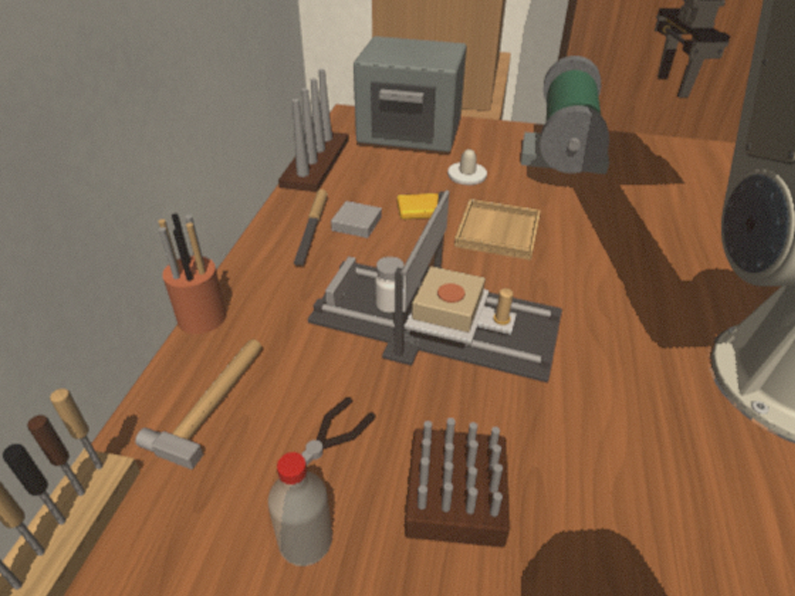

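The scene view shows the tray at about (211,346), the jar at (393,335) and the guard in front of the brick. The side view shows the jar at (389,285) and the handle at (505,305). I'll enlarge both views next.

```bash
python3 - <<'E'
from h import *
save("scene","s2.png",(105,160,335,300),3.4);save("side","d2.png",(210,125,405,270),4)
E
```

```text
(no output)
```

View pics/s2.png

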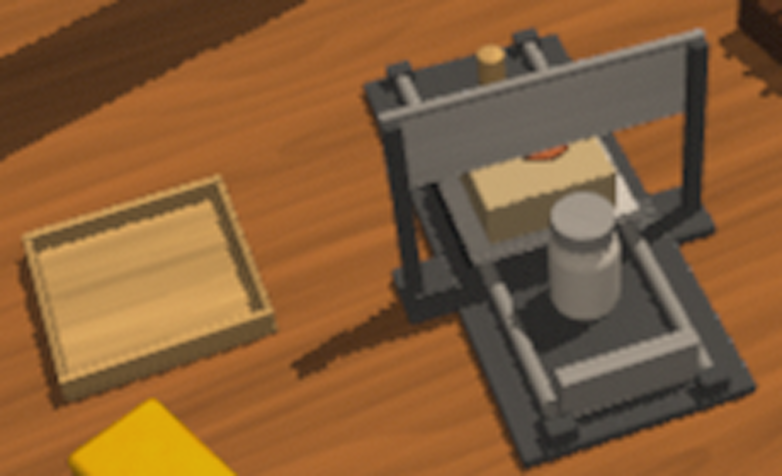

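View pics/d2.png

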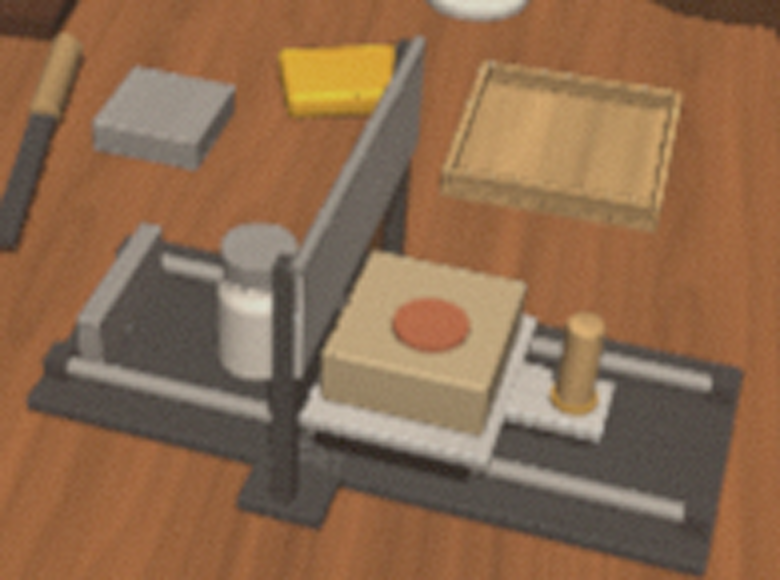

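The scene crop gives the tray rim corners (24,238), (220,178), (273,318) and (65,385), the jar lid top (583,212) and the handle top (490,53). The side crop gives the lid (261,243), the handle top (586,325), and the tray rim from (487,63) to (443,180).

```bash
cat > fit.py <<'E'
from h import *
from scipy.optimize import least_squares
S=lambda u,v:("scene",105+(u+.5)/3.4-.5,160+(v+.5)/3.4-.5)
D=lambda u,v:("side",210+(u+.5)/4-.5,125+(v+.5)/4-.5)
def tri(o,z):
    f=lambda p:np.concatenate([proj(n,[p[0],p[1],z])[0]-[u,v] for n,u,v in o])
    r=least_squares(f,[.5,0]);return r.x,r.fun
print("jar",tri([S(583,212),D(260,243)],.095))
print("handle",tri([S(490,52),D(587,323)],.088))
def pose(obs,x0):
    def f(p):
        c,s=np.cos(p[2]),np.sin(p[2]);e=[]
        for (n,u,v),(x,y,z) in obs:
            e+=list(proj(n,[p[0]+c*x-s*y,p[1]+s*x+c*y,z])[0]-[u,v])
        return e
    r=least_squares(f,x0,loss="soft_l1");return r.x,np.round(np.reshape(f(r.x),(-1,2)),1)
h=.075;t=.022
for o in([ (S(24,238),(-h,-h,t)),(S(220,178),(-h,h,t)),(S(273,318),(h,h,t)),(S(65,385),(h,-h,t)),
 (D(443,180),(h,h,t)),(D(487,63),(h,-h,t)),(D(682,92),(-h,-h,t)),(D(655,218),(-h,h,t))],):
    print("tray",*pose(o,[.6,-.3,0]))
o=[(S(365,85),(-.2,-.085,.01)),(S(558,38),(-.2,.085,.01)),(S(755,386),(.2,.085,.01)),(S(526,460),(.2,-.085,.01)),
 (D(30,400),(.2,.085,.01)),(D(742,368),(-.2,-.085,.01)),(D(706,562),(-.2,.085,.01)),(S(382,118),(.022,-.115,.179)),(S(704,35),(.022,.115,.179))]
x,r=pose(o,[.6,0,0]);print("slide",x,r)
c,s=np.cos(x[2]),np.sin(x[2])
inv=lambda p:np.array([[c,s],[-s,c]])@(np.array(p)-x[:2])
print("jar in slide",inv(tri([S(583,212),D(260,243)],.095)[0]),"handle",inv(tri([S(490,52),D(587,323)],.088)[0]))
E
python3 fit.py
```

```text
jar (array([ 0.64458286, -0.03098807]), array([ 0.34918749,  0.39594539,  0.44097912, -0.12278494]))
handle (array([ 0.45529196, -0.01041948]), array([ 0.55142661, -0.14725601,  0.22928475, -0.71098316]))
tray [ 0.48312393 -0.3031336  -0.07982632] [[-0.1 -1. ]
 [ 1.  -1. ]
 [ 1.1 -1.4]
 [-1.1 -0.3]
 [-1.  -3.6]
 [-1.5 -1.6]
 [-0.3 -0.9]
 [ 0.6 -3.5]]
slide [ 0.56516685 -0.02480742 -0.12315563] [[-0.4 -0.7]
 [ 0.  -1.7]
 [ 1.6 -0.2]
 [-0.1  0.9]
 [-1.6 -1.5]
 [ 0.2 -1.2]
 [-0.4  0.4]
 [-0.7 -1. ]
 [-0.1 -1.9]]
jar in slide [0.07957376 0.00362199] handle [-0.11081017  0.00078144]
```

Request:
{"fn": "apply_moves", "kwargs": {"motion": [[[1,0.2,0.24,0,0,0,-0.1],[1,0.4,0.48,0,0,0,-0.2],[1,0.6,0.72,0,0,0,-0.3],[1,0.8,0.95,0,0,0,-0.374],[1,0.8,0.95,0,0,0,-0.374],[1,0.8,0.95,0,0,0,-0.374]]], "squeeze": 20}}

```text
time_s: 0.8
tool_pos: [0.2859, -0.4598, 0.3028]
tcp_rot: [[0.993, -0.12, -0.0], [-0.12, -0.993, -0.0], [-0.0, 0.0, -1.0]]
ft_force: [-0.1, 0.1, 0.3]
finger_gap: 0.092
finger_force: 0.0
```

Request:
{"fn": "apply_moves", "kwargs": {"motion": [[[1,0.2,0.24,0,0,0,0],[1,0.4,0.48,0,0,0,0],[1,0.6,0.72,0,0,0,0],[1,0.8,0.95,0,0,0,0],[1,0.8,0.95,0,0,0,0]]]}}

```text
time_s: 1.3
tool_pos: [0.4076, -0.3158, 0.3027]
tcp_rot: [[0.993, -0.12, 0.001], [-0.12, -0.993, 0.001], [0.001, -0.001, -1.0]]
ft_force: [-0.1, -1.0, -0.3]
finger_gap: 0.092
finger_force: 0.0
```

Request:
{"fn": "apply_moves", "kwargs": {"motion": [[[1,0.2,0.24,0,0,0,0],[1,0.4,0.48,0,0,0,0],[1,0.6,0.72,0,0,0,0],[1,0.8,0.95,0,0,0,0],[1,0.8,0.95,0,0,0,0]]]}}

```text
time_s: 1.8
tool_pos: [0.5281, -0.1739, 0.3027]
tcp_rot: [[0.993, -0.121, 0.002], [-0.121, -0.993, 0.0], [0.002, -0.0, -1.0]]
ft_force: [-0.3, 0.4, 1.0]
finger_gap: 0.0919
finger_force: 0.0
```

Request:
{"fn": "apply_moves", "kwargs": {"motion": [[[1,0.2,0.24,0,0,0,0],[1,0.4,0.48,0,0,0,0],[1,0.6,0.72,0,0,0,0],[1,0.81,0.96,0,0,0,0],[1,0.81,0.96,0,0,0,0],[1,0.81,0.96,0,0,0,0]]]}}

```text
time_s: 2.4
tool_pos: [0.647, -0.0327, 0.3019]
tcp_rot: [[0.992, -0.123, -0.001], [-0.123, -0.992, -0.001], [-0.001, 0.001, -1.0]]
ft_force: [-1.6, -0.2, -0.0]
finger_gap: 0.0919
finger_force: 0.0
```

Request:
{"fn": "apply_moves", "kwargs": {"motion": [[[1,0,0,-0.2,0,0,0],[1,0,0,-0.4,0,0,0],[1,0,0,-0.6,0,0,0],[1,0,0,-0.6,0,0,0],[1,0,0,-0.6,0,0,0]]]}}

```text
time_s: 2.9
tool_pos: [0.6463, -0.0331, 0.213]
tcp_rot: [[0.992, -0.125, -0.001], [-0.125, -0.992, -0.0], [-0.001, 0.0, -1.0]]
ft_force: [-0.4, -0.7, 1.0]
finger_gap: 0.0919
finger_force: 0.0
```

```bash
python3 - <<'E'
from h import *
a=[cv2.resize(env.get_image(n)[:,:,::-1][c[1]:c[3],c[0]:c[2]],(400,400)) for n,c in(("scene",(190,120,350,280)),("side",(220,120,380,280)))]
cv2.imwrite("pics/m1.png",np.hstack(a))
E
```

```text
(no output)
```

View pics/m1.png

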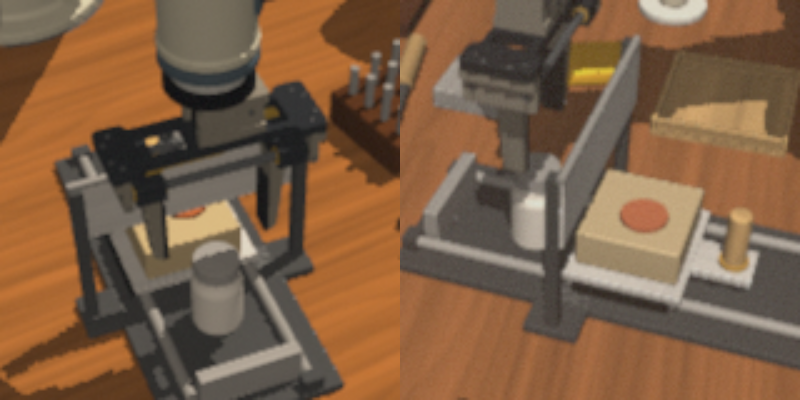

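The fingers straddle the jar at left-panel (158,250) and (268,220), with the jar at (217,270). The body clears the guard, so I'll go down and grip.

Request:
{"fn": "apply_moves", "kwargs": {"motion": [[[1,0,0,-0.2,0,0,0],[1,0,0,-0.4,0,0,0],[1,0,0,-0.59,0,0,0],[1,0,0,-0.59,0,0,0],[1,0,0,-0.59,0,0,0]]]}}

```text
time_s: 3.5
tool_pos: [0.6476, -0.0315, 0.1257]
tcp_rot: [[0.992, -0.124, 0.001], [-0.124, -0.992, -0.0], [0.001, -0.0, -1.0]]
ft_force: [0.4, -0.0, -0.3]
finger_gap: 0.0919
finger_force: 0.0
```

Request:
{"fn": "apply_moves", "kwargs": {"motion": [[[-1,0,0,0,0,0,0],[-1,0,0,0,0,0,0],[-1,0,0,0,0,0,0],[-1,0,0,0,0,0,0],[-1,0,0,0,0,0,0],[-1,0,0,0,0,0,0],[-1,0,0,0,0,0,0],[-1,0,0,0,0,0,0]]], "squeeze": 20}}

```text
time_s: 4.3
tool_pos: [0.647, -0.0312, 0.1244]
tcp_rot: [[0.992, -0.124, 0.0], [-0.124, -0.992, 0.0], [0.0, -0.0, -1.0]]
ft_force: [-1.8, 1.0, 3.1]
finger_gap: 0.0492
finger_force: 20.0
```

Request:
{"fn": "apply_moves", "kwargs": {"motion": [[[-1,0,0,0.1,0,0,0],[-1,0,0,0.3,0,0,0],[-1,0,0,0.5,0,0,0],[-1,0,0,0.7,0,0,0],[-1,0,0,0.8,0,0,0],[-1,0,0,0.8,0,0,0]]]}}

```text
time_s: 4.9
tool_pos: [0.6479, -0.0313, 0.2468]
tcp_rot: [[0.992, -0.124, 0.004], [-0.124, -0.992, -0.0], [0.004, -0.0, -1.0]]
ft_force: [0.5, 0.4, -2.0]
finger_gap: 0.0494
finger_force: 20.0
```

Request:
{"fn": "apply_moves", "kwargs": {"motion": [[[-1,-0.02,-0.1,0,0,0,0],[-1,-0.04,-0.3,0,0,0,0],[-1,-0.07,-0.5,0,0,0,0],[-1,-0.09,-0.7,0,0,0,0],[-1,-0.12,-0.9,0,0,0,0],[-1,-0.12,-1,0,0,0,0]]]}}

```text
time_s: 5.5
tool_pos: [0.6271, -0.184, 0.242]
tcp_rot: [[0.992, -0.125, -0.004], [-0.125, -0.992, 0.0], [-0.004, 0.0, -1.0]]
ft_force: [0.3, -0.4, -1.1]
finger_gap: 0.0494
finger_force: 20.0
```

Request:
{"fn": "apply_moves", "kwargs": {"motion": [[[-1,-0.02,-0.2,0,0,0,0],[-1,-0.05,-0.4,0,0,0,0],[-1,-0.08,-0.6,0,0,0,0],[-1,-0.1,-0.75,0,0,0,0],[-1,-0.1,-0.81,0,0,0,0],[-1,-0.1,-0.81,0,0,0,0]]]}}

```text
time_s: 6.1
tool_pos: [0.6134, -0.3035, 0.243]
tcp_rot: [[0.992, -0.125, -0.001], [-0.125, -0.992, 0.001], [-0.001, -0.001, -1.0]]
ft_force: [-0.5, 0.0, -1.2]
finger_gap: 0.0493
finger_force: 20.0
```

Request:
{"fn": "apply_moves", "kwargs": {"motion": [[[-1,-0.1,0,0,0,0,0],[-1,-0.3,0,0,0,0,0],[-1,-0.5,0,0,0,0,0],[-1,-0.7,0,0,0,0,0],[-1,-0.82,0,0,0,0,0],[-1,-0.87,0,0,0,0,0],[-1,-0.87,0,0,0,0,0],[-1,-0.87,0,0,0,0,0]]]}}

```text
time_s: 6.9
tool_pos: [0.4844, -0.3024, 0.2443]
tcp_rot: [[0.992, -0.123, 0.001], [-0.123, -0.992, -0.0], [0.001, 0.0, -1.0]]
ft_force: [0.6, 0.3, -2.0]
finger_gap: 0.0493
finger_force: 20.0
```

```bash
python3 - <<'E'
from h import *
a=[cv2.resize(env.get_image(n)[:,:,::-1][c[1]:c[3],c[0]:c[2]],(400,400)) for n,c in(("scene",(80,150,240,310)),("side",(270,70,430,230)))]
cv2.imwrite("pics/m2.png",np.hstack(a))
o=env.observe();print(o["tool_pos"],o["finger_gap"],o["finger_force"])
E
```

```text
[ 0.48447602 -0.30258599  0.24419982] 0.049259513495558176 19.999727052636445
```

View pics/m2.png

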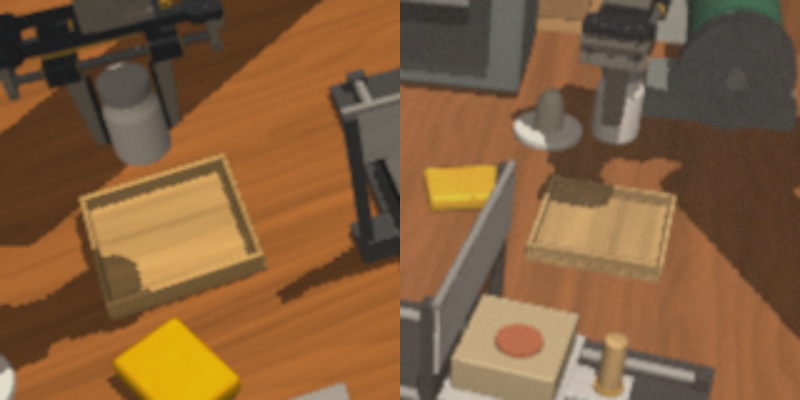

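The jar is still gripped above the tray: it is at left-panel (138,115), and the tray floor is centred at about (172,235). Now I'll lower it.

Request:
{"fn": "apply_moves", "kwargs": {"motion": [[[-1,0,0,-0.15,0,0,0],[-1,0,0,-0.35,0,0,0],[-1,0,0,-0.55,0,0,0],[-1,0,0,-0.68,0,0,0],[-1,0,0,-0.75,0,0,0],[-1,0,0,-0.79,0,0,0],[-1,0,0,-0.81,0,0,0],[-1,0,0,-0.82,0,0,0],[-1,0,0,-0.82,0,0,0],[-1,0,0,-0.82,0,0,0]]]}}

```text
time_s: 8.0
tool_pos: [0.4837, -0.303, 0.1219]
tcp_rot: [[0.992, -0.124, 0.001], [-0.124, -0.992, -0.001], [0.001, 0.001, -1.0]]
ft_force: [0.5, -0.0, -1.0]
finger_gap: 0.0494
finger_force: 20.0
```

Request:
{"fn": "apply_moves", "kwargs": {"motion": [[[-1,0,0,-0.008,0,0,0],[-1,0,0,-0.01,0,0,0],[-1,0,0,-0.01,0,0,0]]]}}

```text
time_s: 8.3
tool_pos: [0.4837, -0.3029, 0.1203]
tcp_rot: [[0.992, -0.124, 0.001], [-0.124, -0.992, -0.0], [0.001, 0.0, -1.0]]
ft_force: [-1.7, -0.2, 5.6]
finger_gap: 0.0497
finger_force: 20.0
```

Request:
{"fn": "apply_moves", "kwargs": {"motion": [[[1,0,0,0,0,0,0],[1,0,0,0,0,0,0],[1,0,0,0,0,0,0],[1,0,0,0,0,0,0],[1,0,0,0,0,0,0],[1,0,0,0,0,0,0],[1,0,0,0,0,0,0]]]}}

```text
time_s: 9.0
tool_pos: [0.4834, -0.3027, 0.1196]
tcp_rot: [[0.992, -0.124, -0.0], [-0.124, -0.992, 0.0], [-0.0, -0.0, -1.0]]
ft_force: [-0.1, 1.1, -0.8]
finger_gap: 0.0917
finger_force: 0.0
```

Request:
{"fn": "apply_moves", "kwargs": {"motion": [[[1,0,0,0.2,0,0,0],[1,0,0,0.5,0,0,0],[1,0,0,0.8,0,0,0],[1,0,0,1,0,0,0],[1,0,0,1,0,0,0],[1,0,0,1,0,0,0]]]}}

```text
time_s: 9.6
tool_pos: [0.4834, -0.3028, 0.2701]
tcp_rot: [[0.992, -0.124, 0.001], [-0.124, -0.992, -0.001], [0.001, 0.001, -1.0]]
ft_force: [0.5, -0.7, -0.8]
finger_gap: 0.092
finger_force: 0.0
```

```bash
python3 - <<'E'
from h import *
a=[cv2.resize(env.get_image(n)[:,:,::-1][c[1]:c[3],c[0]:c[2]],(400,400)) for n,c in(("scene",(80,150,240,310)),("side",(270,100,430,260)))]
cv2.imwrite("pics/m3.png",np.hstack(a))
print(proj("scene",[[.484,-.303,.091]]),proj("side",[[.484,-.303,.091]]))
E
```

```text
[[141.85371943 220.79253368]] [[353.30557155 135.01607615]]
```

View pics/m3.png

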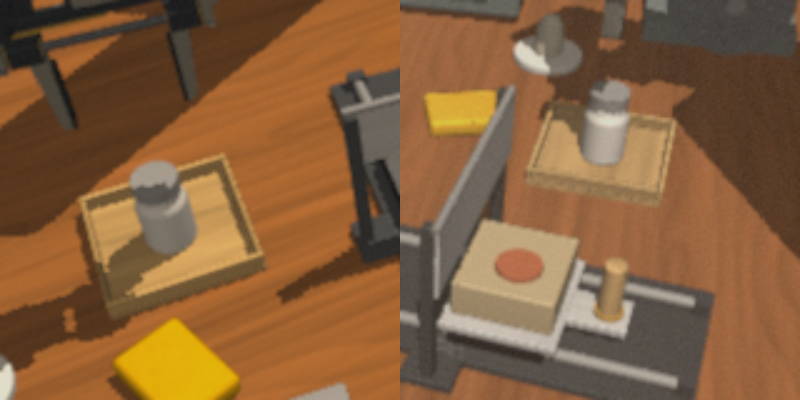

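The jar stands upright in the middle of the tray, with its lid at left-panel (155,180). Next I'll push the carriage with closed, tilted fingers from behind the handle. I start by moving above and behind it, then tilting.

Request:
{"fn": "apply_moves", "kwargs": {"motion": [[[-1,-0.12,0.25,0,0,0,0],[-1,-0.24,0.5,0,0,0,0],[-1,-0.37,0.75,0,0,0,0],[-1,-0.37,1,0,0,0,0],[-1,-0.37,1,0,0,0,0]]]}}

```text
time_s: 10.2
tool_pos: [0.4261, -0.1494, 0.2682]
tcp_rot: [[0.993, -0.121, -0.003], [-0.121, -0.993, 0.002], [-0.004, -0.002, -1.0]]
ft_force: [-1.1, 0.8, 0.6]
finger_gap: 0.0537
finger_force: 0.0
```

Request:
{"fn": "apply_moves", "kwargs": {"motion": [[[-1,-0.12,0.25,0,0,0,0],[-1,-0.24,0.5,0,0,0,0],[-1,-0.37,0.75,0,0,0,0],[-1,-0.37,1,0,0,0,0],[-1,-0.37,1,0,0,0,0]]]}}

```text
time_s: 10.7
tool_pos: [0.3717, -0.0002, 0.2689]
tcp_rot: [[0.993, -0.12, -0.001], [-0.12, -0.993, 0.001], [-0.002, -0.001, -1.0]]
ft_force: [-0.2, -0.2, -0.4]
finger_gap: 0.0142
finger_force: 0.0
```

Request:
{"fn": "apply_moves", "kwargs": {"motion": [[[-1,0,0,0,-0.014,-0.116,0],[-1,0,0,0,-0.029,-0.232,0],[-1,0,0,0,-0.043,-0.347,0],[-1,0,0,0,-0.057,-0.463,0],[-1,0,0,0,-0.072,-0.579,0],[-1,0,0,0,-0.072,-0.579,0],[-1,0,0,0,-0.072,-0.579,0]]]}}

```text
time_s: 11.4
tool_pos: [0.3723, -0.0033, 0.2693]
tcp_rot: [[0.815, -0.123, 0.566], [-0.1, -0.992, -0.072], [0.57, 0.002, -0.821]]
ft_force: [0.1, 0.1, 1.2]
finger_gap: 0.0004
finger_force: 0.0
```

```bash
python3 - <<'E'
from h import *
o=env.observe();print(np.round(o["joints"],3),np.round(o["tool_pos"],4),o["tcp_rot"],o["finger_gap"])
E
```

```text
[ 0.067 -0.23   2.477 -0.361  0.315  2.072] [ 0.3723 -0.0033  0.2693] [[ 0.81520024 -0.12342263  0.5658758 ]
 [-0.10048285 -0.99235294 -0.07168564]
 [ 0.57039614  0.00157734 -0.82136822]] 0.0004393747181831288
```

Tilted this close to the base, joint 5 is near its limit. So I'll start the push with the tool vertical and tilt further along.

Request:
{"fn": "apply_moves", "kwargs": {"motion": [[[-1,0.1,0,0,0.014,0.116,0],[-1,0.2,-0.01,0,0.029,0.232,0],[-1,0.26,-0.02,0,0.043,0.347,0],[-1,0.26,-0.02,0,0.057,0.463,0],[-1,0.26,-0.02,0,0.072,0.579,0],[-1,0.26,-0.02,0,0.072,0.579,0]]]}}

```text
time_s: 12.0
tool_pos: [0.4144, -0.0055, 0.2701]
tcp_rot: [[0.992, -0.123, -0.003], [-0.123, -0.992, 0.004], [-0.004, -0.004, -1.0]]
ft_force: [0.7, -0.1, 0.2]
finger_gap: 0.0005
finger_force: 0.0
```

Request:
{"fn": "apply_moves", "kwargs": {"motion": [[[-1,0,0,-0.2,0,0,0],[-1,0,0,-0.4,0,0,0],[-1,0,0,-0.6,0,0,0],[-1,0,0,-0.75,0,0,0],[-1,0,0,-0.84,0,0,0],[-1,0,0,-0.84,0,0,0],[-1,0,0,-0.84,0,0,0]]]}}

```text
time_s: 12.7
tool_pos: [0.4115, -0.0056, 0.1439]
tcp_rot: [[0.992, -0.123, 0.001], [-0.123, -0.992, 0.001], [0.0, -0.001, -1.0]]
ft_force: [0.8, -1.0, 0.0]
finger_gap: 0.0005
finger_force: 0.0
```

```bash
python3 - <<'E'
from h import *
a=[cv2.resize(env.get_image(n)[:,:,::-1][c[1]:c[3],c[0]:c[2]],(400,400)) for n,c in(("scene",(190,100,350,260)),("side",(260,120,420,280)))]
cv2.imwrite("pics/m4.png",np.hstack(a))
o=env.observe();print(np.round(o["joints"],3),np.round(o["tool_pos"],4),o["tcp_rot"])
E
```

```text
[-1.800e-02  2.720e-01  2.205e+00  1.000e-03  6.620e-01  1.676e+00] [ 0.412  -0.0057  0.1446] [[ 9.92347147e-01 -1.23461909e-01  2.07299127e-03]
 [-1.23463148e-01 -9.92349041e-01  4.80487372e-04]
 [ 1.99780901e-03 -7.32748302e-04 -9.99997736e-01]]
```

View pics/m4.png

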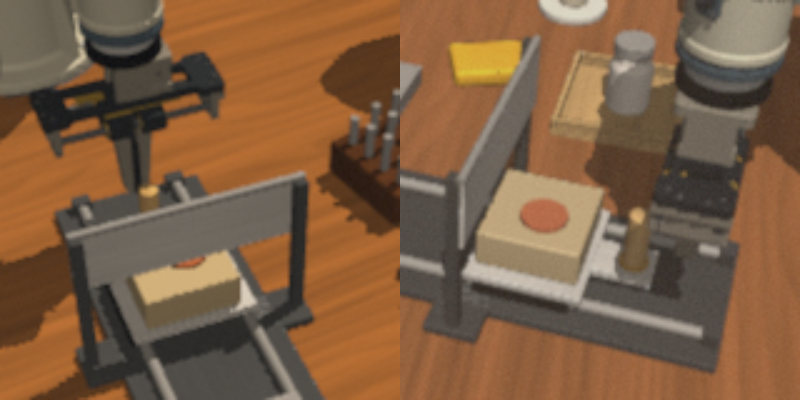

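The closed fingers are at left-panel (137,175), directly behind the handle at (149,195). I'll push along slide x.

Request:
{"fn": "apply_moves", "kwargs": {"motion": [[[-1,0.06,-0.007,0,0,0,0],[-1,0.12,-0.015,0,0,0,0],[-1,0.18,-0.022,0,0,0,0],[-1,0.24,-0.03,0,0,0,0],[-1,0.3,-0.037,0,0,0,0],[-1,0.36,-0.044,0,0,0,0],[-1,0.42,-0.052,0,0,0,0],[-1,0.48,-0.059,0,0,0,0],[-1,0.54,-0.066,0,0,0,0],[-1,0.6,-0.074,0,0,0,0],[-1,0.6,-0.074,0,0,0,0]]]}}

```text
time_s: 13.9
tool_pos: [0.5033, -0.017, 0.1438]
tcp_rot: [[0.992, -0.124, 0.002], [-0.124, -0.992, -0.0], [0.002, -0.0, -1.0]]
ft_force: [-0.5, 0.6, 0.1]
finger_gap: 0.0004
finger_force: 0.0
```

Request:
{"fn": "apply_moves", "kwargs": {"motion": [[[-1,-0.2,0.025,0,0,0,0],[-1,-0.42,0.053,0,0,0,0],[-1,-0.42,0.053,0,-0.014,-0.116,0],[-1,-0.42,0.053,0,-0.029,-0.232,0],[-1,-0.42,0.053,-0.03,-0.043,-0.347,0],[-1,-0.42,0.053,-0.06,-0.057,-0.463,0],[-1,-0.42,0.053,-0.09,-0.072,-0.579,0],[-1,-0.42,0.053,-0.09,-0.072,-0.579,0],[-1,-0.42,0.053,-0.09,-0.072,-0.579,0]]]}}

```text
time_s: 14.8
tool_pos: [0.4487, -0.0155, 0.1648]
tcp_rot: [[0.861, -0.13, 0.491], [-0.108, -0.992, -0.072], [0.496, 0.009, -0.868]]
ft_force: [0.7, -1.1, 0.6]
finger_gap: 0.0006
finger_force: 0.0
```

```bash
python3 - <<'E'
from h import *
o=env.observe();R=np.array(o["tcp_rot"]);p=np.array(o["tool_pos"])
print(np.round(o["joints"],3),np.round(p,4));print(R.round(3))
w=p+R@[.010,0,.088];y=-.12316;c,s=np.cos(y),np.sin(y)
f=lambda w:np.array([[c,s],[-s,c]])@(w[:2]-[.5652,-.0248])
print("corner slide",f(w),w[2])
save("side","m5.png",(260,110,420,260),4)
E
```

```text
[ 0.008  0.189  2.402 -1.123  0.084  2.808] [ 0.4487 -0.0155  0.1648]
[[ 0.861 -0.13   0.491]
 [-0.108 -0.992 -0.072]
 [ 0.496  0.009 -0.868]]
corner slide [-0.06437741 -0.00610101] 0.09333243504567432
```

View pics/m5.png

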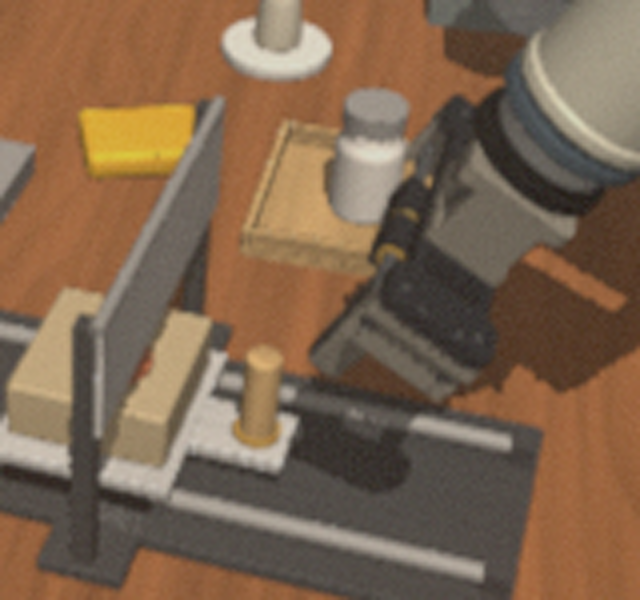

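At about 30° of tilt the wrist reaches its singularity: q5 is near 0 and q4 is near its limit. The tips ended high behind the handle, which stands at (265,400). I'll fit the arm's kinematics so I can choose a usable tilt and path.

```bash
cat > ik.py <<'E'
import numpy as np
from scipy.spatial.transform import Rotation as Ro
from scipy.optimize import least_squares
def fk(q,g):
    a1,d1,a2,e,a3,d6=g
    Rz=lambda t:Ro.from_euler('z',t).as_matrix();Ry=lambda t:Ro.from_euler('y',t).as_matrix()
    R=Rz(q[0]);p=R@[a1,0,d1];R=R@Ry(q[1]);p=p+R@[0,0,a2];R=R@Ry(q[2]);p=p+R@[e,0,a3]
    R=R@Rz(q[3])@Ry(q[4])@Rz(q[5]);return p+R[:,2]*d6,R
data=[([-1.305,.353,1.633,0,1.155,-.002],[.1653,-.6024,.3021]),([-.018,.272,2.205,.001,.662,1.676],[.412,-.0057,.1446]),
([.067,-.23,2.477,-.361,.315,2.072],[.3723,-.0033,.2693]),([.008,.189,2.402,-1.123,.084,2.808],[.4487,-.0155,.1648])]
s=least_squares(lambda g:np.concatenate([fk(q,g)[0]-p for q,p in data]),[0,.3,.4,0,.4,.2]);G=s.x
lo=np.array([-2.63,-.92,.06,-1.3,0,-3.02]);hi=np.array([2.63,2.1,2.66,4.44,2.69,3.02])
y=-.12316;X=np.array([np.cos(y),np.sin(y),0]);Y=np.array([-np.sin(y),np.cos(y),0])
def tool(sx,sy,z,th,yaw=0):
    R0=np.c_[X,-Y,[0,0,-1]]
    return np.array([.5652,-.0248,0])+X*sx+Y*sy+[0,0,z],Ro.from_rotvec([0,0,yaw]).as_matrix()@Ro.from_rotvec(-th*Y).as_matrix()@R0
def ik(p,R,q0,M):
    def f(q):
        a,B=fk(q,G);return np.r_[(a-p)*5,((B@M)-R).ravel()]
    return least_squares(f,np.clip(q0,lo+1e-3,hi-1e-3),bounds=(lo,hi))
E
python3 - <<'E'
from ik import *
print(G.round(4),s.fun.round(3))
p,R=fk(data[1][0],G);print(R.round(2))
M=R.T@np.c_[X,-Y,[0,0,-1]];print(M.round(2)) # tool roll offset
M=Ro.from_euler('z',np.round(Ro.from_matrix(M).as_euler('zyx')[0]/(np.pi/2))*np.pi/2).as_matrix()
for th in (0,15,20,25,30,35,45):
    t=np.radians(th)
    for corner in(-.06,.009):
        p,R=tool(corner-.088*np.sin(t)-.010*np.cos(t),0,.060+.088*np.cos(t)-.010*np.sin(t),t)
        for q0 in([0,.3,2.2,0,.5,1.7],[0,.3,2.2,3.1,.4,-1.4]):
            r=ik(p,R,q0,M)
            print(th,corner,r.x.round(2),"cost %.1e"%r.cost)
E
```

```text
[0.0024 0.2924 0.5658 0.0584 0.4918 0.2693] [-0.001 -0.     0.     0.    -0.002  0.     0.    -0.001 -0.    -0.
 -0.001 -0.   ]
[[ 0.12  0.99  0.  ]
 [ 0.99 -0.12  0.  ]
 [ 0.    0.   -1.  ]]
[[ 0. -1. -0.]
 [ 1.  0. -0.]
 [ 0. -0.  1.]]
0 -0.06 [-0.03  0.37  2.03  0.    0.74  1.66] cost 1.4e-28
0 -0.06 [-0.03  0.37  2.03 -0.    0.74  1.66] cost 3.8e-18
0 0.009 [-0.04  0.46  1.88  0.    0.8   1.65] cost 7.9e-31
0 0.009 [-0.04  0.46  1.88  0.    0.8   1.65] cost 7.3e-21
15 -0.06 [-0.01  0.29  2.23 -0.08  0.37  1.75] cost 3.4e-28
15 -0.06 [-0.03  0.34  2.36  4.12  0.   -2.46] cost 4.5e-02
15 0.009 [-0.03  0.37  2.09 -0.06  0.43  1.72] cost 7.3e-31
15 0.009 [-0.04  0.4   2.25  4.05  0.   -2.41] cost 6.4e-02
20 -0.06 [-0.    0.28  2.29 -0.18  0.23  1.86] cost 1.6e-26
20 -0.06 [-0.03  0.31  2.37  4.27  0.   -2.62] cost 1.7e-02
20 0.009 [-0.02  0.35  2.15 -0.12  0.29  1.78] cost 1.2e-30
20 0.009 [-0.04  0.39  2.26  4.28  0.   -2.64] cost 2.9e-02
25 -0.06 [ 0.01  0.28  2.35 -0.6   0.1   2.29] cost 4.1e-25
25 -0.06 [-0.    0.29  2.38  4.44  0.04 -2.76] cost 2.5e-03
25 0.009 [-0.02  0.35  2.22 -0.31  0.15  1.98] cost 2.4e-24
25 0.009 [-0.04  0.37  2.27  4.13  0.   -2.49] cost 7.6e-03
30 -0.06 [ 0.01  0.27  2.38 -1.3   0.06  2.99] cost 2.7e-03
30 -0.06 [ 0.02  0.29  2.41  3.85  0.11 -2.16] cost 9.6e-30
30 0.009 [-0.01  0.35  2.27 -1.3   0.06  2.97] cost 2.4e-04
30 0.009 [-0.01  0.36  2.28  4.44  0.06 -2.77] cost 3.2e-06
35 -0.06 [-0.    0.24  2.39 -1.3   0.04  2.98] cost 1.9e-02
35 -0.06 [ 0.03  0.32  2.47  3.47  0.27 -1.77] cost 1.2e-19
35 0.009 [-0.02  0.34  2.28 -1.3   0.04  2.96] cost 1.1e-02
35 0.009 [ 0.    0.38  2.33  3.52  0.19 -1.85] cost 1.0e-25
45 -0.06 [-0.03  0.2   2.42 -1.05  0.    2.69] cost 9.6e-02
45 -0.06 [ 0.06  0.45  2.57  3.35  0.67 -1.6 ] cost 1.3e-29
45 0.009 [-0.04  0.31  2.29 -1.12  0.    2.75] cost 7.8e-02
45 0.009 [ 0.02  0.47  2.44  3.33  0.55 -1.63] cost 6.7e-25
```

The fit matches to about 1 mm. A tilt of 22° is safely reachable with q5 ≈ 0.23, and it leaves about 18 mm to the guard. I'll undo the large tilt first and check the pose.

Request:
{"fn": "apply_moves", "kwargs": {"motion": [[[-1,-0.1,0,0.2,0.014,0.116,0],[-1,-0.1,0,0.3,0.029,0.232,0],[-1,-0.1,0,0.3,0.043,0.347,0],[-1,-0.1,0,0.3,0.057,0.463,0],[-1,-0.1,0,0.3,0.072,0.579,0],[-1,-0.1,0,0.3,0.072,0.579,0],[-1,-0.1,0,0.3,0.072,0.579,0]]]}}

```text
time_s: 15.55
tool_pos: [0.435, -0.0146, 0.2106]
tcp_rot: [[0.988, -0.121, -0.096], [-0.121, -0.993, 0.006], [-0.096, 0.006, -0.995]]
ft_force: [0.3, -0.0, -0.3]
finger_gap: 0.0006
finger_force: 0.0
```

```bash
python3 - <<'E'
from ik import *
from bench import env
o=env.observe();P=np.array(o["tool_pos"]);print(np.round(o["joints"],3),P.round(4),np.array(o["tcp_rot"]).round(3))
t=np.radians(22)
for c in(-.068,.009):
    p,R=tool(c-.088*np.sin(t)-.010*np.cos(t),0,.060+.088*np.cos(t)-.010*np.sin(t),t)
    w=Ro.from_matrix(R@np.array(o["tcp_rot"]).T).as_rotvec()
    print(c,p.round(4),((p-P)/.15).round(3),(np.degrees(w)/60).round(3))
E
```

```text
[-0.039  0.223  2.061  0.003  0.954  1.652] [ 0.435  -0.0146  0.2106] [[ 0.988 -0.121 -0.096]
 [-0.121 -0.993  0.006]
 [-0.096  0.006 -0.995]]
-0.068 [ 0.4558 -0.0113  0.1378] [ 0.139  0.022 -0.485] [-0.051 -0.455 -0.   ]
0.009 [ 0.5322 -0.0207  0.1378] [ 0.648 -0.041 -0.485] [-0.051 -0.455 -0.   ]
```

Request:
{"fn": "apply_moves", "kwargs": {"motion": [[[-1,0.03,0.01,0,-0.013,-0.114,0],[-1,0.06,0.02,0,-0.025,-0.228,0],[-1,0.1,0.022,0,-0.038,-0.341,0],[-1,0.139,0.022,-0.1,-0.051,-0.455,0],[-1,0.139,0.022,-0.25,-0.051,-0.455,0],[-1,0.139,0.022,-0.4,-0.051,-0.455,0],[-1,0.139,0.022,-0.485,-0.051,-0.455,0],[-1,0.139,0.022,-0.485,-0.051,-0.455,0],[-1,0.139,0.022,-0.485,-0.051,-0.455,0]]]}}

```text
time_s: 16.45
tool_pos: [0.4544, -0.0127, 0.1369]
tcp_rot: [[0.919, -0.128, 0.373], [-0.117, -0.992, -0.053], [0.376, 0.005, -0.926]]
ft_force: [-0.0, 0.2, 0.0]
finger_gap: 0.0003
finger_force: 0.0
```

```bash
cat > st.py <<'E'
from ik import *
from bench import env
o=env.observe();P=np.array(o["tool_pos"]);T=np.array(o["tcp_rot"]);print(np.round(o["joints"],3),P.round(4),T[:,2].round(3),np.round(o["ft_force"],1))
w=P+T@[.010,0,.088]-[.5652,-.0248,0];print("corner slide",(w@X).round(4),(w@Y).round(4),w[2].round(4))
E
python3 st.py
```

```text
[ 0.     0.266  2.336 -0.327  0.167  2.011] [ 0.4544 -0.0127  0.1369] [ 0.373 -0.053 -0.926] [-0.   0.2  0. ]
corner slide -0.0691 -0.0023 0.0591
```

Request:
{"fn": "apply_moves", "kwargs": {"motion": [[[-1,0.05,-0.006,0,0,0,0],[-1,0.1,-0.012,0,0,0,0],[-1,0.15,-0.019,0,0,0,0],[-1,0.2,-0.025,0,0,0,0],[-1,0.25,-0.031,0,0,0,0],[-1,0.3,-0.037,0,0,0,0],[-1,0.35,-0.043,0,0,0,0],[-1,0.4,-0.05,0,0,0,0],[-1,0.43,-0.053,0,0,0,0],[-1,0.45,-0.056,0,0,0,0],[-1,0.47,-0.058,0,0,0,0],[-1,0.47,-0.058,0,0,0,0]]]}}

```text
time_s: 17.65
tool_pos: [0.5249, -0.0216, 0.1368]
tcp_rot: [[0.919, -0.128, 0.373], [-0.117, -0.992, -0.053], [0.377, 0.006, -0.926]]
ft_force: [-1.6, -0.2, 1.8]
finger_gap: 0.0005
finger_force: 0.6
```

```bash
python3 st.py
```

```text
[-0.02   0.345  2.195 -0.209  0.222  1.873] [ 0.5249 -0.0216  0.1368] [ 0.373 -0.053 -0.926] [-1.6 -0.2  1.8]
corner slide 0.0021 -0.0024 0.059
```

Contact is made, and about 7 mm remains. I'll creep forward 6 mm.

Request:
{"fn": "apply_moves", "kwargs": {"motion": [[[-1,0.01,-0.001,0,0,0,0],[-1,0.02,-0.002,0,0,0,0],[-1,0.03,-0.004,0,0,0,0],[-1,0.04,-0.005,0,0,0,0],[-1,0.04,-0.005,0,0,0,0]]]}}

```text
time_s: 18.15
tool_pos: [0.5307, -0.0223, 0.1368]
tcp_rot: [[0.919, -0.128, 0.373], [-0.117, -0.992, -0.053], [0.377, 0.006, -0.926]]
ft_force: [-2.9, -0.6, 1.6]
finger_gap: 0.0002
finger_force: 1.1
```

Request:
{"fn": "apply_moves", "kwargs": {"motion": [[[-1,0.007,-0.001,0,0,0,0],[-1,0.014,-0.002,0,0,0,0],[-1,0.014,-0.002,0,0,0,0]]]}}

```text
time_s: 18.45
tool_pos: [0.5318, -0.0226, 0.1364]
tcp_rot: [[0.92, -0.128, 0.371], [-0.117, -0.992, -0.054], [0.375, 0.006, -0.927]]
ft_force: [-7.5, 1.0, 5.6]
finger_gap: 0.0002
finger_force: 3.7
```

Request:
{"fn": "apply_moves", "kwargs": {"motion": [[[-1,0.007,-0.001,0,0,0,0],[-1,0.014,-0.002,0,0,0,0],[-1,0.014,-0.002,0,0,0,0],[-1,0.014,-0.002,0,0,0,0]]]}}

```text
time_s: 18.85
tool_pos: [0.5323, -0.0229, 0.1358]
tcp_rot: [[0.921, -0.128, 0.368], [-0.117, -0.992, -0.054], [0.372, 0.006, -0.928]]
ft_force: [-12.2, 2.3, 9.3]
finger_gap: 0.0005
finger_force: 6.4
```

The motion has stalled at the predicted home position and the force is rising through the fingers, so the carriage is against the stop. I'll back off and look.

Request:
{"fn": "apply_moves", "kwargs": {"motion": [[[-1,-0.05,0.006,0,0,0,0],[-1,-0.2,0.025,0,0,0,0],[-1,-0.4,0.05,0,0,0,0],[-1,-0.5,0.062,0.2,0.025,0.22,0],[-1,-0.5,0.062,0.5,0.051,0.4,0],[-1,-0.5,0.062,0.8,0.051,0.4,0],[-1,-0.5,0.062,0.8,0.051,0.4,0],[-1,-0.5,0.062,0.8,0.051,0.4,0]]]}}

```text
time_s: 19.65
tool_pos: [0.4633, -0.0138, 0.2608]
tcp_rot: [[0.992, -0.126, -0.03], [-0.126, -0.992, -0.001], [-0.03, 0.005, -1.0]]
ft_force: [0.8, 0.0, -0.4]
finger_gap: 0.0007
finger_force: 0.0
```

```bash
python3 - <<'E'
from h import *
a=[cv2.resize(env.get_image(n)[:,:,::-1][c[1]:c[3],c[0]:c[2]],(400,400)) for n,c in(("scene",(140,120,340,320)),("side",(210,110,390,290)))]
cv2.imwrite("pics/m6.png",np.hstack(a))
E
```

```text
(no output)
```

View pics/m6.png

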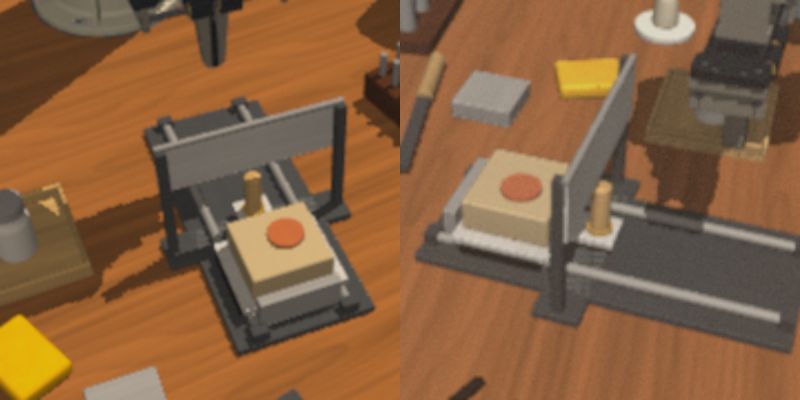

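The carriage sits against the stop, with the handle top at side-panel (602,186) under the guard. The jar is standing in the tray. I'll check the handle position numerically, then hand in.

```bash
python3 - <<'E'
from h import *
p=ray("side",210+202*.45,110+186*.45,.088);y=-.12316
print((p[:2]-[.5652,-.0248])@[np.cos(y),np.sin(y)])
p=ray("scene",140+253*.5,120+175*.5,.088);print((p[:2]-[.5652,-.0248])@[np.cos(y),np.sin(y)])
E
```

```text
0.01664958205944464
0.018436678042525488
```

```bash
python3 -c "
from bench import env
print(env.hand_in())"
```

```text
the job is handed in; nothing more can be done
None
```

I've handed the job in: the jar stands upright in the tray, the carriage is home against the end stop and the arm is clear; no verdict came back, and "home" rests on the push stalling at about 15 N and the pictures (handle 2–3 mm short of nominal, within measuring error).

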